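# Load a cell in the test fixture and close it up

## Task

Take the green cell out of the blue bin and lay it in the test fixture's cradle with its white-banded plus end towards the red contact block. Then close the fixture up: throw the red-knobbed clamp lever fully over so that the cell is held between the two contacts, and bring the clear guard fully down over it. Leave the other cells in the bin and do not disturb the multimeter, fume extractor, pliers or tape on the bench.

Things in the scene. Friction and masses are not known exactly. Their poses are not given: they have to be found in the camera images.
- cell_green: The one cell with a green wrap: a cylinder 21 mm in diameter and 70 mm long over all, 56 to 91 g, lying on the floor of the blue bin in any direction. Origin at its middle, on its axis; its x axis runs along the cell to the plus end (it may roll about that axis).
- cell_plus (a point): Centre of the green cell's plus end: a steel button (9 mm wide, 2 mm proud, counted in the 70 mm). A white band round the wrap runs from 3.5 to 12.5 mm from this end.
- cell_minus (a point): Centre of the green cell's flat steel minus end, 70 mm from cell_plus.
- bin: Blue open bin, outside 164 (its x) by 242 (its y) by 36 mm high, walls and floor 4 mm; origin under its centre. Left or right on the bench. In it lie the green cell and five like it (2 black, 2 orange, 1 grey, all with the white band), flat, in any direction, middles near a 2 by 3 grid of 78 mm pitch: neighbours and walls stay 35 mm or more from a cell's middle.
- fixture: Cell test fixture, fixed to the bench on the other side from the bin. Base plate x -45 to 55, y -105 to 105, 12 mm thick; origin under it. Along y: red plus contact block (y -99.5 to -83.5, 30 wide, top 62 high), cradle, black plunger guide (y 18 to 70, top 56; lever clevis to 78), lever with a red ball knob leaning to +y. Two posts at x 44 to 56, 68 high, carry the clear guard's hinge.
- cradle (a point): Middle of the cradle at the height of a seated cell's axis: 45 mm over the bench, x 0, y -40 in the fixture's frame, axes as the fixture's (cell along y, plus end to -y). Two grey 90 degree V-blocks, 40 wide (x), 10 thick (y), 26 mm either side of this point, tops 42 mm over the bench; between them a 42 mm gap for fingers, open down to the plate at 12 mm.
- contact (a point): Face of the fixed brass plus contact (12 mm disc) on the red block, on the cell's axis, 39.5 mm to -y of the cradle's middle. With the lever open there is 79 mm between the two contacts for the 70 mm cell.
- pin_tip (a point): Tip of the sprung brass minus pin (8 mm thick, 1.2 N per mm) on the clamp's plunger, on the cell's axis; 39.5 mm to +y of the cradle's middle when open. The lever drives it up to 12 mm towards -y (9.6 mm per rad): it slides the cell along the cradle against the red block's contact and holds it with 3 to 4 N.
- lever (a joint): Angle of the clamp lever with the red ball knob, rad: 0 = open, leaning 0.95 rad outward from upright, to the fixture's +y; 1.25 = clamped home on its stop, leaning 0.30 rad past upright to -y. It starts between 0 and 0.25, turns about the fixture's x axis and stays where it is left (about 0.07 N m of friction, 1 to 2 N at the knob).
- lever_pivot (a point): Axis of the clamp lever, 68 mm above the bench, at x 0, y +55 mm in the fixture's frame.
- lever_grip (a point): Centre of the red ball knob (25 mm across) on the end of the lever's 10 mm steel rod, 62 mm from the pivot. It can be pushed round its arc from the outer (+y) side by shut fingers pointing down, or pinched along the fixture's x (it turns, and may slip a little, between the pads).
- guard (a joint): Angle of the clear guard, rad: 0 = fully down, level over the cradle; it grows as the guard lifts towards the fixture's +x. It starts between 1.95 and 2.25, leaning back past upright, and stays where it is left (about 0.10 N m of friction, about 2 N at the edge).
- guard_hinge (a point): Middle of the guard's hinge line (along the fixture's y), 71.5 mm above the bench, at x +45 mm, y -40 mm in the fixture's frame.
- guard_edge (a point): Middle of the outer edge of the orange pull lip (60 mm along y, 4 mm thick), 102 mm from the hinge line. The guard: clear plate 90 mm (from the hinge) by 110 (along y), 3 mm thick, orange trim, with a 22 mm front flap square to it 88 mm from the hinge (hangs down when closed). Closed, its top is 73 mm above the bench.
- multimeter: Bystander: red multimeter lying flat between bin and fixture, 150 by 74 by 38 mm; origin under its centre.
- extractor: Bystander: blue upright fume extractor at the far side, 110 (x) by 130 (y) by 197 mm high; origin under its centre.
- pliers: Bystander: crimping pliers with orange handles lying at the far left, about 215 by 76 by 20 mm; origin near the middle, underneath.
- tape: Bystander: roll of black tape at the far right, 72 mm across, 19 mm high; origin under its centre.
- cell_a: Another cell (black wrap), same shape and axes as the green one; it stays in the bin.
- cell_b: Another cell (orange wrap), same shape and axes as the green one; it stays in the bin.
- cell_c: Another cell (grey wrap), same shape and axes as the green one; it stays in the bin.
- cell_d: Another cell (black wrap), same shape and axes as the green one; it stays in the bin.
- cell_e: Another cell (orange wrap), same shape and axes as the green one; it stays in the bin.

How it is judged:
By the outcome, as a careful person would: the job done as asked, in the order asked, and still so for the second after the job is handed in, with the robot touching nothing.
It also fails if it takes over 67 s, if anything falls off the work surface, if the arm or the gripper's body presses on something with over 40 N, if the wrist force passes 120 N, or if a joint passes its speed limit or range.

## Robot

A 6-joint arm with a two-finger parallel gripper is mounted at the origin on the work surface. World frame = base frame: x ahead of the robot, y to its left, z up, the work surface at z = 0. Lengths are in m, angles in degrees, forces in N, time in s.
With the tool pointing down it reaches from about 0.3 to 0.75 m from the base axis. Payload 8.5 kg.
Tool frame: the origin (TCP) lies on the centre line of the jaws, within the pads' length; the fingertips stand 17 mm ahead of it and the grasp point (between the pads) lies 2 mm behind it (env.tcp_to_tips is the distance from the TCP to the fingertips, in m); z points along the fingers, y is the line along which they close (so a half turn about z gives the same grasp; the last joint's range is limited). The gripper opens to 85 mm and grips with 20 to 120 N. Pads are 22 mm wide; open, the fingers measure 114 mm over their backs; the gripper's body (76 mm by 85 mm) begins 54 mm behind the grasp point. The pads swing forward as they close: fully open they stand 13 mm farther back than shut.
Start: joints at [52.466, 21.807, 74.336, -0, 83.858, -12.336], TCP at [0.234, 0.498, 0.248] pointing down, gripper open.
Joint ranges: [-178.18, 178.18], [-50.72, 133.34], [12.68, 142.11], [-81.47, 261.47], [9.98, 163.14], [-165.26, 165.26]. Speed limits (degrees/s): [136.94, 136.94, 180, 180, 180, 180].

## Interface

Orientations are given as a 3x3 rotation matrix whose columns are the frame's x, y, z axes.
In Python, from rig import env gives the robot as it stands. The module is installed in compiled form; this text tells all that it offers.
- The arm moves only by the shell command python3 -m pendant 'ROWS' [FORCE]. ROWS is JSON, a list of rows, each a list of 7 numbers: the opening, from 0 (shut) to 1 (fully open), then the shift along the tool's x, y, z in m, then the turn, a rotation vector about the tool's x, y, z in rad. A call has 1 to 5 rows; each row is the pose to reach, as a shift and turn from the pose commanded when the call began, along the tool's axes at that moment; what a row does not reach only later rows make up. A row lasts 1/8 s, in which the tool goes at most 62.5 mm and 10.7 degrees, less where a joint would pass 70% of its speed; a pose out of reach is approached as far as the arm can. A call with a gripper value outside its range is refused whole. The fingers move at their own pace and stop on an object; FORCE is the grip in N (left out, the last holds). Time passes only in rows, so rows that repeat a pose let the fingers close. It gives the time, the measured TCP pose, the force, the opening and the grip force at its end, in the units of the state.
- env.observe(): the state, without advancing time (a new reading comes with each control period).
- env.get_image(name): name is "scene" or "side" or "wrist"; returns a dict with "image" (400x640x3 uint8, blue, green, red), "fx", "fy", "cx", "cy" (pixels), "pose" (4x4, takes a point from camera to world coordinates). Camera axes: x right, y up, looking along -z (the intrinsics and any distortion apply to the point x, -y, -z); pixel columns grow to the right and rows downward; lengths in m; the calibration is good to about 2 mm. A picture is of the moment at which its call begins. There is no depth.
- env.close_job(): hands the job in; it is judged then, once.
Trained networks look in the newest picture that a camera, given by its name, has taken for a name from the list of things; names that differ only in an ending like _2 or _b are one class to them, and where a whole thing is asked for, a point or a joint stands for the part that bears it (a point fixed in the world has none). Each returns a list of dicts, best first, with "conf" (0 to 1); they miss things now and then, are a little off and sometimes report something else, mostly with a low value. They report only what shows in the picture. A call takes as long as a camera call.
- env.find_in(camera, thing): "bbox" ([centre column, centre row, width, height] in pixels, round what is visible of it).
- env.trace(camera, thing): "mask" (400x640 bool, what is visible of it) and "bbox" ([centre column, centre row, width, height] in pixels, round what is visible of it).
- env.tip_of(camera, thing): "centre" ([column, row] in pixels: a listed point, or the origin of a listed thing).
The state is a dict: "time_s": time; "q": joint angles; "qvel": joint speeds; "joint_efforts": joint torques, N m; "position": TCP position; "tool_rot": TCP orientation; "ft_force": force on the tool from outside, world axes, zero at the start; "wrist_torque": the same for the moment, N m; "grip_width": finger opening in m; "gripper_force": force on a finger pad.
Only numpy, scipy, OpenCV 4.12 (cv2) and the standard library are available. Lean on these libraries where they do the work, as an engineer would, in place of code of your own. Each camera call takes 0.05 s, during which the arm holds its last target. There are 200 camera calls.

## Working session

There is one attempt and no reset: what is moved stays moved. The work goes in short steps, Python scripts to look and compute and a shell command to move; the robot and the scene stay as the last step left them, time stands still between calls to the robot, and variables do not carry over. Pictures are saved under pics/ and viewed, at most 10 in all, crops included, and the job is handed in when it is done.

```bash
mkdir -p pics; cat > h.py <<'E'
import numpy as np, cv2
from rig import env
def ray(im,uv):
    P=np.array(im["pose"]); d=np.array([(uv[0]-im["cx"])/im["fx"],-(uv[1]-im["cy"])/im["fy"],-1.0])
    return P[:3,3],P[:3,:3]@d
def atz(im,uv,z):
    o,d=ray(im,uv); return o+d*(z-o[2])/d[2]
def proj(im,p):
    P=np.array(im["pose"]); c=P[:3,:3].T@(np.array(p)-P[:3,3]); return np.array([im["cx"]+im["fx"]*c[0]/-c[2],im["cy"]-im["fy"]*c[1]/-c[2]])
def tri(obs):
    A=np.zeros((3,3));b=np.zeros(3)
    for im,uv in obs:
        o,d=ray(im,uv); d=d/np.linalg.norm(d); M=np.eye(3)-np.outer(d,d); A+=M;b+=M@o
    return np.linalg.solve(A,b)
E
python3 - <<'E'
from h import *
np.set_printoptions(precision=4,suppress=True)
I={}
for c in("scene","side","wrist"):
    I[c]=env.get_image(c); cv2.imwrite(f"pics/{c}0.png",I[c]["image"])
    print(c,{k:v for k,v in I[c].items() if k not in("image",)})
names=["cell_green","cell_plus","cell_minus","fixture","cradle","contact","pin_tip","lever_pivot","lever_grip","guard_hinge","guard_edge","bin"]
for n in names:
    for c in I:
        r=env.tip_of(c,n)[:2]
        print(n,c,[(np.round(x["centre"],1),round(x["conf"],2)) for x in r])
s=env.observe();print(s["time_s"],s["position"],s["tool_rot"],env.tcp_to_tips)
E
```

```text
scene {'fx': 446.71855415614095, 'fy': 446.71855415614095, 'cx': 314.26316613431754, 'cy': 200.9070026837278, 'pose': array([[ 0.8262, -0.3951,  0.4015,  1.0318],
       [ 0.5633,  0.5811, -0.5874, -0.6628],
       [-0.0012,  0.7115,  0.7027,  0.9014],
       [ 0.    ,  0.    ,  0.    ,  1.    ]])}
side {'fx': 426.1000758596323, 'fy': 426.1000758596323, 'cx': 315.32249247114385, 'cy': 202.21289841374386, 'pose': array([[-0.9604,  0.114 , -0.2541,  0.3215],
       [-0.2777, -0.4596,  0.8436,  0.8906],
       [-0.0207,  0.8808,  0.4731,  0.6045],
       [ 0.    ,  0.    ,  0.    ,  1.    ]])}
wrist {'fx': 337.3023189917059, 'fy': 337.3023189917059, 'cx': 313.82116098062585, 'cy': 197.79750146688954, 'pose': array([[ 0.4258, -0.8671, -0.2586,  0.1675],
       [ 0.9048,  0.4072,  0.1242,  0.5283],
       [-0.0024, -0.2869,  0.958 ,  0.3742],
       [ 0.    ,  0.    ,  0.    ,  1.    ]])}
cell_green scene [(array([303.3, 175. ]), 0.63)]
cell_green side [(array([362.8, 281.3]), 0.73), (array([215.9, 291.5]), 0.5)]
cell_green wrist []
cell_plus scene [(array([295.1, 171.8]), 0.73), (array([
[... 926 characters left out ...]
9.6, 184.1]), 0.69)]
lever_pivot wrist []
lever_grip scene [(array([240.6, 277.3]), 0.63), (array([253.6, 223.2]), 0.59)]
lever_grip side [(array([362.5, 178. ]), 0.41)]
lever_grip wrist []
guard_hinge scene [(array([250. , 277.7]), 0.84), (array([247.3, 243.1]), 0.62)]
guard_hinge side [(array([348.1, 175. ]), 0.65)]
guard_hinge wrist []
guard_edge scene [(array([272.3, 260.3]), 0.67)]
guard_edge side [(array([322.1, 148.4]), 0.64), (array([322.3, 333.8]), 0.17)]
guard_edge wrist []
bin scene [(array([325.2, 168.6]), 0.82)]
bin side [(array([343.7, 307.9]), 0.72)]
bin wrist []
1.95 [0.2342 0.4976 0.2483] [[-0.9048  0.4258  0.    ]
 [ 0.4258  0.9048 -0.    ]
 [-0.      0.     -1.    ]] 0.017
```

View pics/scene0.png

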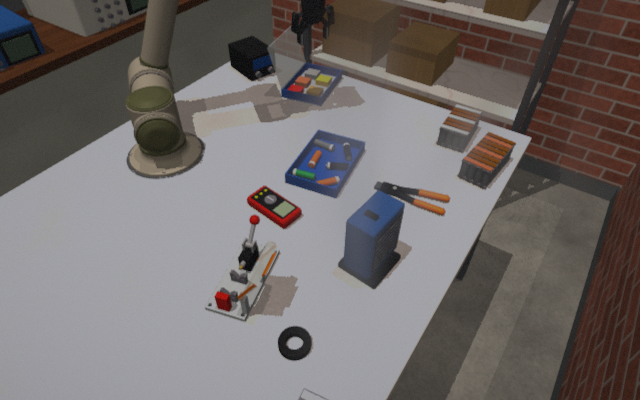

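View pics/side0.png

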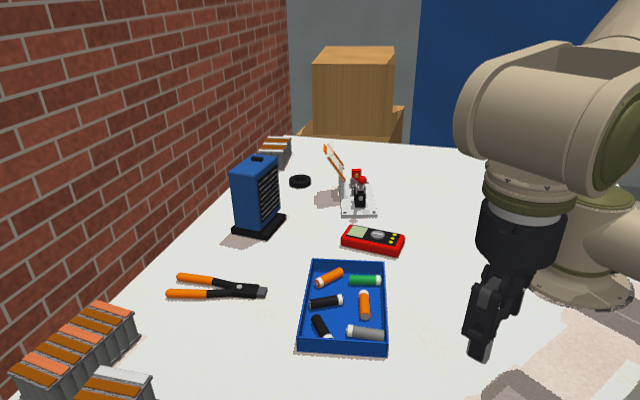

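The scene picture shows the fixture at about (240,280): red block (224,298), knob (254,219), and guard lip (270,263) leaning away. The green cell is at (303,175), with its white end on the left. In the side picture the cell is at (364,281), white end at (379,279), and the fixture at (357,195).

```bash
python3 - <<'E'
from h import *
np.set_printoptions(precision=4,suppress=True)
S=env.get_image("scene");D=env.get_image("side")
for n,s,d in [("plus",(295.1,171.8),(379.9,276.4)),("minus",(312.4,180.9),(348.2,281.6)),("green",(303.3,175),(362.8,281.3))]:
    print(n,atz(S,s,.0145),atz(D,d,.0145),tri([(S,s),(D,d)]))
for n,s,d in [("contact",(227.9,293.2),(353.7,171.9)),("cradle",(233.6,284.7),(363.8,176.5)),("pivot",(247.9,243.6),(359.6,184.1)),("grip",(254,219),(362.5,178)),("hinge",(250,277.7),(348.1,175)),("edge",(272.3,260.3),(322.1,148.4)),("fix",(242.9,279),(356.3,201))]:
    print(n,tri([(S,s),(D,d)]),atz(S,s,.045),atz(D,d,.045))
m=env.trace("scene","cell_green");m2=env.trace("side","cell_green")
for im,M in((S,m),(D,m2)):
    for r in M[:2]:
        ys,xs=np.nonzero(r["mask"]); print(r["conf"],atz(im,(xs.mean(),ys.mean()),.016))
E
```

```text
plus [0.4064 0.1496 0.0145] [0.4047 0.1355 0.0145] [0.4066 0.1446 0.0198]
minus [0.4729 0.1452 0.0145] [0.4682 0.1707 0.0145] [0.4687 0.1556 0.0035]
green [0.4354 0.1516 0.0145] [0.4379 0.1617 0.0145] [0.4361 0.1552 0.0109]
contact [ 0.5549 -0.3065  0.057 ] [ 0.5482 -0.3014  0.045 ] [ 0.56   -0.3326  0.045 ]
cradle [ 0.5312 -0.2811  0.0496] [ 0.5435 -0.2769  0.045 ] [ 0.5226 -0.3058  0.045 ]
pivot [ 0.5125 -0.1836  0.0777] [ 0.491  -0.1646  0.045 ] [ 0.525  -0.2495  0.045 ]
grip [ 0.4985 -0.1399  0.1175] [ 0.4498 -0.0915  0.045 ] [ 0.5245 -0.294   0.045 ]
hinge [ 0.5672 -0.2526  0.0667] [ 0.5619 -0.2407  0.045 ] [ 0.5723 -0.3053  0.045 ]
edge [ 0.6343 -0.2346  0.1555] [ 0.5734 -0.1716  0.045 ] [ 0.7128 -0.5092  0.045 ]
fix [ 0.5274 -0.23   -0.0016] [ 0.5507 -0.2528  0.045 ] [ 0.5134 -0.1414  0.045 ]
0.71 [0.4375 0.1586 0.016 ]
0.65 [ 0.5471 -0.1887  0.016 ]
0.6 [0.4344 0.1568 0.016 ]
0.5 [ 0.5497 -0.2667  0.016 ]
```

```bash
python3 -m pendant '[[1,-0.05,-0.034,0,0,0,0.18],[1,-0.1,-0.068,0,0,0,0.36],[1,-0.15,-0.102,0,0,0,0.54],[1,-0.2,-0.136,0,0,0,0.72],[1,-0.24,-0.163,0.01,0,0,0.9]]' 30
```

```text
time_s: 2.78
position: [0.3831, 0.2461, 0.2389]
tool_rot: [[-0.222, 0.975, 0.002], [0.975, 0.222, 0.001], [0.0, 0.002, -1.0]]
ft_force: [-0.1, 0.2, -0.1]
grip_width: 0.0852
gripper_force: 0.0
```

```bash
python3 -m pendant '[[1,-0.02,0.007,0.02,0,0,0.18],[1,-0.04,0.014,0.04,0,0,0.36],[1,-0.06,0.02,0.06,0,0,0.54],[1,-0.08,0.027,0.075,0,0,0.72],[1,-0.103,0.034,0.085,0,0,0.9]]'; python3 -m pendant '[[1,0,0,0,0,0,0.18],[1,0,0,0,0,0,0.36],[1,0,0,0,0,0,0.54],[1,0,0,0,0,0,0.71],[1,0,0,0,0,0,0.71]]'
cat > cell.py <<'E'
from h import *
np.set_printoptions(precision=4,suppress=True)
I=env.get_image("wrist"); s=env.observe(); print(s["position"],s["tool_rot"][:,0])
out=I["image"].copy()
for n in("cell_green","cell_plus","cell_minus"):
    for r in env.tip_of("wrist",n)[:2]:
        print(n,r["conf"],r["centre"],atz(I,r["centre"],.0145)); cv2.circle(out,tuple(int(v) for v in r["centre"]),4,(255,255,0),1)
for r in env.trace("wrist","cell_green")[:1]:
    c=cv2.findContours(r["mask"].astype(np.uint8),0,1)[0]; c=max(c,key=cv2.contourArea)
    q=np.float32([atz(I,p[0],.0145)[:2] for p in c]); print("rect",r["conf"],cv2.minAreaRect(q*1000)); cv2.drawContours(out,[c],-1,(0,0,255),1)
import sys; cv2.imwrite("pics/"+sys.argv[1],out)
E
python3 cell.py w1.png
```

```text
time_s: 3.4
position: [0.4388, 0.1549, 0.1527]
tool_rot: [[0.625, 0.781, -0.0], [0.781, -0.625, -0.0], [-0.0, -0.0, -1.0]]
ft_force: [0.3, 0.6, -0.4]
grip_width: 0.0852
gripper_force: 0.0
time_s: 4.03
position: [0.4387, 0.1555, 0.1534]
tool_rot: [[0.981, 0.192, 0.0], [0.192, -0.981, 0.0], [0.0, 0.0, -1.0]]
ft_force: [-0.5, -0.5, 0.2]
grip_width: 0.0855
gripper_force: 0.0
[0.4387 0.1555 0.1534] [0.981  0.1941 0.0001]
cell_green 0.71 [320.0, 232.8] [0.4024 0.1425 0.0145]
cell_plus 0.89 [316.4, 235.1] [0.3998 0.1451 0.0145]
cell_minus 0.8 [312.5, 155.4] [0.466  0.1613 0.0145]
cell_minus 0.24 [221.1, 142.7] [0.4621 0.2334 0.0145]
rect 0.65 ((433.6052551269531, 152.3502655029297), (72.85289764404297, 21.432710647583008), 13.065670013427734)
```

View pics/w1.png

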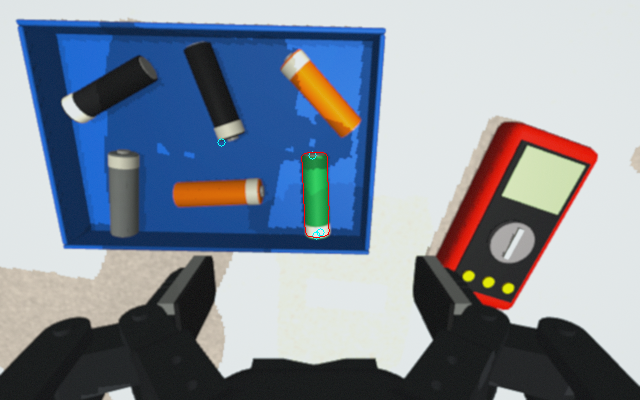

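The wrist picture shows the green cell at (315,195), white plus end at the bottom (316,231), and both fingers have room to straddle it. I'll close the fingers partway, descend and grip.

```bash
python3 -m pendant '[[0.42,-0.0056,0.0025,0.03,0,0,-0.037],[0.42,-0.0056,0.0025,0.06,0,0,-0.037],[0.42,-0.0056,0.0025,0.08,0,0,-0.037],[0.42,-0.0056,0.0025,0.09,0,0,-0.037],[0.42,-0.0056,0.0025,0.09,0,0,-0.037]]'; python3 -m pendant '[[0.42,0,0,0.02,0,0,0],[0.42,0,0,0.035,0,0,0],[0.42,0,0,0.04,0,0,0],[0,0,0,0.04,0,0,0],[0,0,0,0.04,0,0,0]]' 30;  python3 -m pendant '[[0,0,0,0,0,0,0],[0,0,0,0,0,0,0],[0,0,0,-0.01,0,0,0],[0,0,0,-0.04,0,0,0],[0,0,0,-0.08,0,0,0]]'
```

```text
time_s: 4.9
position: [0.4336, 0.152, 0.0632]
tool_rot: [[0.974, 0.227, -0.001], [0.227, -0.974, -0.0], [-0.001, -0.0, -1.0]]
ft_force: [0.8, 0.5, 1.1]
grip_width: 0.0357
gripper_force: 0.0
time_s: 5.52
position: [0.4339, 0.152, 0.024]
tool_rot: [[0.974, 0.227, 0.001], [0.227, -0.974, 0.0], [0.001, 0.0, -1.0]]
ft_force: [0.1, -0.4, -0.9]
grip_width: 0.0199
gripper_force: 30.7
time_s: 6.15
position: [0.433, 0.1519, 0.1043]
tool_rot: [[0.974, 0.227, -0.002], [0.227, -0.974, -0.0], [-0.002, -0.0, -1.0]]
ft_force: [1.0, -0.2, -1.3]
grip_width: 0.0199
gripper_force: 30.9
```

```bash
python3 -m pendant '[[0,0,0.02,-0.05,0,0,-0.16],[0,0,0.05,-0.1,0,0,-0.33],[0,0,0.09,-0.14,0,0,-0.49],[0,0,0.14,-0.156,0,0,-0.66],[0,0,0.19,-0.156,0,0,-0.82]]';python3 -c "
from rig import env
s=env.observe();print(s['tool_rot'][:,0])"
```

```text
time_s: 6.78
position: [0.4768, -0.0345, 0.2613]
tool_rot: [[0.494, 0.87, 0.003], [0.87, -0.494, -0.001], [0.001, 0.003, -1.0]]
ft_force: [0.9, -0.2, -1.6]
grip_width: 0.0197
gripper_force: 30.9
[4.93631523e-01 8.69670847e-01 7.33745308e-04]
```

```bash
python3 -m pendant '[[0,-0.04,0.04,0,0,0,-0.16],[0,-0.082,0.08,0,0,0,-0.32],[0,-0.124,0.121,0,0,0,-0.48],[0,-0.166,0.162,0,0,0,-0.64],[0,-0.208,0.203,0,0,0,-0.78]]';python3 -m pendant '[[0,0,0,0,0,0,0],[0,0,0,0,0,0,0]]'
cat > fix.py <<'E'
from h import *
import sys
np.set_printoptions(precision=4,suppress=True)
I=env.get_image("wrist"); s=env.observe(); print(s["position"],s["tool_rot"][:,0])
out=I["image"].copy()
Z=dict(cradle=.045,contact=.045,pin_tip=.045,lever_pivot=.068,guard_hinge=.0715,lever_grip=.11,guard_edge=.16,cell_plus=.26,cell_minus=.26)
for n,z in Z.items():
    for r in env.tip_of("wrist",n)[:2]:
        print(n,round(r["conf"],2),np.round(r["centre"],1),atz(I,r["centre"],z)); cv2.circle(out,tuple(int(v) for v in r["centre"]),4,(255,255,0),1)
cv2.imwrite("pics/"+sys.argv[1],out)
E
python3 fix.py f1.png
```

```text
time_s: 7.4
position: [0.5488, -0.3163, 0.2598]
tool_rot: [[-0.26, 0.966, -0.0], [0.966, 0.26, 0.0], [0.0, -0.0, -1.0]]
ft_force: [0.6, 1.5, 0.1]
grip_width: 0.0199
gripper_force: 30.9
time_s: 7.65
position: [0.5486, -0.3141, 0.2594]
tool_rot: [[-0.254, 0.967, -0.001], [0.967, 0.254, 0.001], [0.001, -0.0, -1.0]]
ft_force: [0.2, 0.4, 0.0]
grip_width: 0.0197
gripper_force: 30.8
[ 0.5487 -0.3136  0.2598] [-0.2552  0.9669  0.0003]
cradle 0.57 [310.6 126.5] [ 0.5334 -0.2722  0.045 ]
cradle 0.2 [312.5  14.9] [ 0.5101 -0.1756  0.045 ]
contact 0.56 [310.2 166.9] [ 0.5433 -0.3118  0.045 ]
pin_tip 0.56 [313.3  89.6] [ 0.5272 -0.2378  0.045 ]
pin_tip 0.37 [313.3 327.4] [ 0.5958 -0.4991  0.045 ]
lever_pivot 0.55 [309.3  17.8] [ 0.5093 -0.183   0.068 ]
guard_hinge 0.6 [360.7 127.4] [ 0.5777 -0.2592  0.0715]
guard_hinge 0.2 [462.8 140.9] [ 0.6727 -0.2469  0.0715]
guard_edge 0.89 [466.6 142.2] [ 0.6352 -0.2462  0.16  ]
cell_plus 0.59 [316.2 330.3] [ 0.5557 -0.3393  0.26  ]
cell_minus 0.96 [311.6 190.4] [ 0.5375 -0.2778  0.26  ]
cell_minus 0.59 [462.8 141.6] [ 0.587  -0.2454  0.26  ]
```

View pics/f1.png

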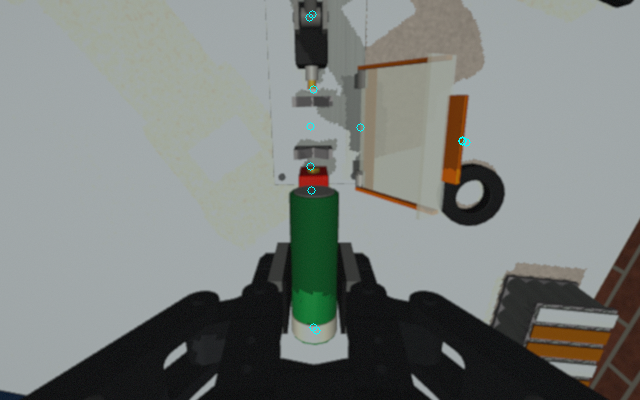

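The picture shows the fixture squared up with the tool: V-blocks at (312,101) and (315,152), pin at (313,88), red block at (314,177), guard lip at (457,140). The held cell's minus face is at (312,190) and its white end is towards the red block.

```bash
python3 - <<'E'
from h import *
np.set_printoptions(precision=4,suppress=True)
I=env.get_image("wrist"); s=env.observe(); p=s["position"];R=s["tool_rot"]
T=lambda u,z:R.T@(atz(I,u,z)-p)
for n,u,z in[("cradle",(310.6,126.5),.045),("contact",(310.2,166.9),.045),("pin",(313.3,89.6),.045),("pivot",(309.3,17.8),.068),("vb_far",(312,99),.042),("vb_near",(314,150),.042),("minus",(311.6,190.4),.25),("plus",(316.2,331),.25),("hinge",(360.7,127.4),.0715),("edge",(457,140),.16)]: print(n,T(u,z))
for c in("scene","side"):
    J=env.get_image(c)
    for n in("cell_minus","cell_plus","cell_green"): print(c,n,[(r["centre"],round(r["conf"],2)) for r in env.tip_of(c,n)[:2]])
    print(proj(J,p))
E
```

```text
cradle [ 0.0443 -0.0039  0.2144]
contact [ 0.0035 -0.0045  0.2144]
pin [ 0.0791 -0.0012  0.2144]
pivot [ 0.1367 -0.0046  0.1914]
vb_far [ 0.0704 -0.0025  0.2174]
vb_near [ 0.0204 -0.0006  0.2174]
minus [ 0.0353 -0.0016  0.0094]
plus [-0.0344  0.0005  0.0094]
hinge [0.0457 0.0422 0.1879]
edge [0.0451 0.0945 0.0994]
scene cell_minus [([217.2, 225.7], 0.51)]
scene cell_plus [([328.6, 182.4], 0.67)]
scene cell_green [([209.6, 239.3], 0.68), ([250.7, 276.0], 0.53)]
[208.109  234.3589]
side cell_minus [([357.0, 116.2], 0.63), ([354.9, 172.2], 0.52)]
side cell_plus [([357.3, 105.4], 0.37)]
side cell_green [([356.4, 110.3], 0.47)]
[357.8062 107.2674]
```

```bash
python3 -m pendant '[[0,0.025,-0.001,0.02,0,0,0],[0,0.0435,-0.002,0.06,0,0,0],[0,0.0435,-0.002,0.11,0,0,0],[0,0.0435,-0.002,0.15,0,0,0],[0,0.0435,-0.002,0.17,0,0,0]]'; python3 -m pendant '[[0,0,0,0.01,0,0,0],[0,0,0,0.02,0,0,0],[0,0,0,0.026,0,0,0],[0,0,0,0.03,0,0,0],[0,0,0,0.03,0,0,0]]';  python3 fix.py f2.png
```

```text
time_s: 9.22
position: [0.5353, -0.2725, 0.0871]
tool_rot: [[-0.255, 0.967, -0.002], [0.967, 0.255, 0.002], [0.002, -0.002, -1.0]]
ft_force: [0.2, 0.5, -0.4]
grip_width: 0.02
gripper_force: 30.8
time_s: 9.85
position: [0.5359, -0.2731, 0.0594]
tool_rot: [[-0.255, 0.967, 0.0], [0.967, 0.255, -0.0], [-0.0, 0.0, -1.0]]
ft_force: [0.0, 0.0, -0.4]
grip_width: 0.0198
gripper_force: 30.8
[ 0.536  -0.2731  0.0596] [-0.2552  0.9669 -0.0003]
contact 0.59 [313.7 334.3] [ 0.5455 -0.3122  0.045 ]
contact 0.56 [315.  330.8] [ 0.5456 -0.3101  0.045 ]
pin_tip 0.69 [311.  183.3] [ 0.5247 -0.2378  0.045 ]
lever_pivot 0.96 [308.1  23.1] [ 0.5093 -0.1819  0.068 ]
guard_hinge 0.55 [431.5 292.6] [ 0.5792 -0.2615  0.0715]
cell_plus 0.77 [313.3 332.8] [ 0.5019 -0.1456  0.26  ]
cell_minus 0.86 [311.9 192.3] [ 0.5119 -0.1824  0.26  ]
```

View pics/f2.png

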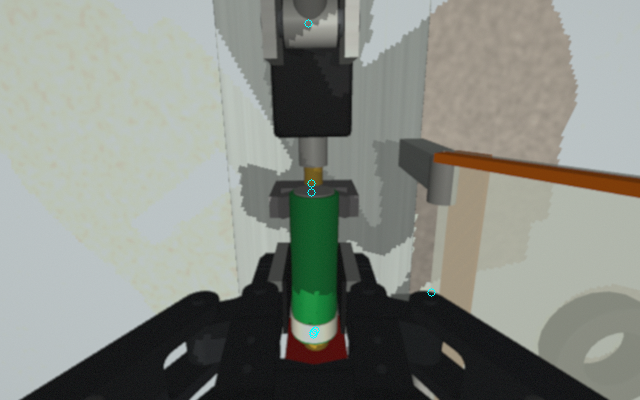

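The cell (col 314) is centred over the V-block (271–357) and clears the pin at row 185, so I'll lower and release it.

```bash
python3 -m pendant '[[0,0,0,0.003,0,0,0],[0,0,0,0.005,0,0,0],[0,0,0,0.005,0,0,0],[0.2,0,0,0.005,0,0,0],[0.4,0,0,0.005,0,0,0]]'; python3 -m pendant '[[0.4,0,0,0,0,0,0],[0.4,0,0,-0.02,0,0,0],[0.4,0,0,-0.06,0,0,0],[0.4,0,0,-0.1,0,0,0],[0.4,0,0,-0.14,0,0,0]]'; python3 fix.py f3.png
```

```text
time_s: 10.98
position: [0.5358, -0.2731, 0.0542]
tool_rot: [[-0.255, 0.967, -0.0], [0.967, 0.255, -0.0], [0.0, -0.0, -1.0]]
ft_force: [0.5, -0.2, 1.2]
grip_width: 0.0342
gripper_force: 0.0
time_s: 11.6
position: [0.5357, -0.273, 0.1955]
tool_rot: [[-0.255, 0.967, -0.0], [0.967, 0.255, 0.0], [0.0, -0.0, -1.0]]
ft_force: [-0.1, 0.3, -0.2]
grip_width: 0.0342
gripper_force: 0.0
[ 0.5371 -0.274   0.2012] [-0.2552  0.9669 -0.0071]
cradle 0.69 [314.9 187.2] [ 0.5361 -0.274   0.045 ]
cradle 0.2 [316.3 222.1] [ 0.5454 -0.3042  0.045 ]
contact 0.74 [312.3 226.3] [ 0.543  -0.3089  0.045 ]
contact 0.25 [508.9 240.7] [ 0.7158 -0.2775  0.045 ]
pin_tip 0.41 [314.8 141.3] [ 0.5261 -0.2365  0.045 ]
lever_pivot 0.83 [309.7  65. ] [ 0.5082 -0.1831  0.068 ]
guard_hinge 0.66 [373.1 193.2] [ 0.5789 -0.2603  0.0715]
lever_grip 0.27 [312.   65.7] [ 0.511  -0.1864  0.11  ]
guard_edge 0.75 [505.8 238.8] [ 0.6311 -0.2459  0.16  ]
cell_plus 0.71 [316.5 222.1] [ 0.5231 -0.2254  0.26  ]
cell_minus 0.58 [309.5 145.4] [ 0.518  -0.2113  0.26  ]
```

View pics/f3.png

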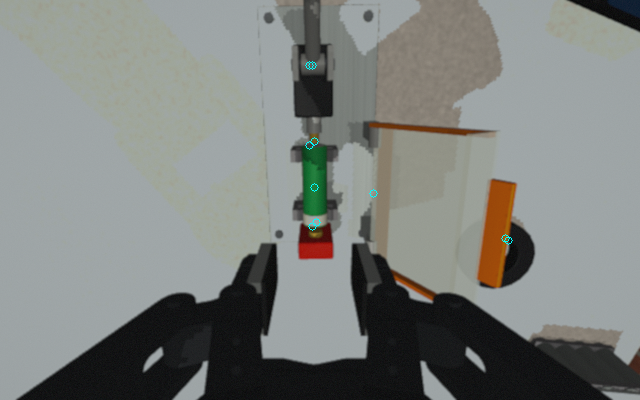

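The cell lies in the cradle with the white band at (315,220) by the red block and the minus end at the pin (314,140). Next I go over the knob with the fingers shut and push the lever from its outer side.

```bash
python3 -m pendant '[[0,0.05,-0.001,0,0,0,0],[0,0.11,-0.001,0,0,0,0],[0,0.165,-0.001,0,0,0,0],[0,0.182,-0.001,0.01,0,0,0],[0,0.182,-0.001,0.02,0,0,0]]' 40; python3 - <<'E'
from h import *
np.set_printoptions(precision=4,suppress=True)
s=env.observe();p=s["position"];R=s["tool_rot"];print(p,s["grip_width"])
L=[]
for c in("scene","side","wrist"):
    I=env.get_image(c)
    for r in env.trace(c,"lever_grip")[:1]: print(c,r["conf"],r["bbox"])
    # red blob near expected knob
    e=proj(I,(.4985,-.14,.112)); im=I["image"].astype(int); m=(im[...,2]>110)&(im[...,1]<60)&(im[...,0]<60)
    ys,xs=np.nonzero(m); k=np.hypot(xs-e[0],ys-e[1])<(15 if c!="wrist" else 80)
    print(c,e,k.sum(),(xs[k].mean(),ys[k].mean()) if k.any() else 0)
    if k.any() and c!="wrist": L.append((I,(xs[k].mean(),ys[k].mean())))
if len(L)>1: print(tri(L), R.T@(tri(L)-p))
E
```

```text
time_s: 12.72
position: [0.4886, -0.097, 0.1737]
tool_rot: [[-0.256, 0.967, 0.0], [0.967, 0.256, -0.0], [-0.0, -0.0, -1.0]]
ft_force: [-0.3, -0.6, 0.5]
grip_width: -0.0001
gripper_force: 0.0
[ 0.4886 -0.097   0.1737] -0.00014627697166095908
scene 0.58 [253.1, 231.2, 15.4, 34.5]
scene [254.0054 220.5111] 75 (np.float64(255.98666666666668), np.float64(215.98666666666668))
side [362.2771 179.9227] 94 (np.float64(358.6170212765957), np.float64(175.77659574468086))
wrist [313.0308 286.5041] 0 0
[ 0.5056 -0.1354  0.1266] [-0.0415  0.0067  0.0472]
```

```bash
python3 -m pendant '[[0,0,0,0.02,0,0,0],[0,0,0,0.045,0,0,0],[0,0,0,0.056,0,0,0],[0,-0.01,0,0.056,0,0,0],[0,-0.02,0,0.056,0,0,0]]';python3 -m pendant '[[0,-0.008,0,-0.001,0,0,0],[0,-0.016,0,-0.003,0,0,0],[0,-0.024,0,-0.005,0,0,0],[0,-0.032,0,-0.007,0,0,0],[0,-0.04,0,-0.008,0,0,0]]'
```

```text
time_s: 13.65
position: [0.4943, -0.1178, 0.1192]
tool_rot: [[-0.255, 0.967, 0.002], [0.967, 0.255, -0.001], [-0.001, 0.001, -1.0]]
ft_force: [0.4, 1.3, 0.9]
grip_width: -0.0002
gripper_force: 1.9
time_s: 14.28
position: [0.5041, -0.1562, 0.1268]
tool_rot: [[-0.255, 0.967, 0.001], [0.967, 0.255, -0.0], [-0.001, 0.001, -1.0]]
ft_force: [0.1, 0.4, 1.6]
grip_width: -0.0001
gripper_force: 1.0
```

```bash
python3 -m pendant '[[0,-0.006,0,0,0,0,0],[0,-0.012,0,0,0,0,0],[0,-0.017,0,0,0,0,0],[0,-0.019,0,0,0,0,0],[0,-0.019,0,0,0,0,0]]';python3 -m pendant '[[0,-0.001,0,0,0,0,0],[0,-0.002,0,0,0,0,0],[0,-0.003,0,0,0,0,0],[0,-0.003,0,0,0,0,0]]'
```

```text
time_s: 14.9
position: [0.5086, -0.1739, 0.1262]
tool_rot: [[-0.255, 0.967, -0.0], [0.967, 0.255, -0.0], [-0.0, -0.0, -1.0]]
ft_force: [-0.6, 0.3, 0.0]
grip_width: -0.0001
gripper_force: 0.0
time_s: 15.4
position: [0.5093, -0.1765, 0.1262]
tool_rot: [[-0.255, 0.967, -0.0], [0.967, 0.255, 0.0], [0.0, -0.0, -1.0]]
ft_force: [-0.3, 1.7, -1.9]
grip_width: 0.0004
gripper_force: 0.9
```

```bash
python3 -m pendant '[[0,-0.001,0,0,0,0,0],[0,-0.002,0,0,0,0,0],[0,-0.003,0,0,0,0,0],[0,-0.003,0,0,0,0,0]]';python3 -m pendant '[[0,-0.001,0,0,0,0,0],[0,-0.002,0,0,0,0,0],[0,-0.002,0,0,0,0,0],[0,-0.002,0,0,0,0,0]]'
```

```text
time_s: 15.9
position: [0.5094, -0.177, 0.126]
tool_rot: [[-0.256, 0.967, -0.002], [0.967, 0.256, 0.005], [0.006, -0.001, -1.0]]
ft_force: [-2.2, 14.3, 2.3]
grip_width: -0.0001
gripper_force: 7.1
time_s: 16.4
position: [0.5094, -0.1772, 0.126]
tool_rot: [[-0.256, 0.967, -0.004], [0.967, 0.256, 0.008], [0.009, -0.002, -1.0]]
ft_force: [-3.7, 22.6, 6.8]
grip_width: 0.0
gripper_force: 11.3
```

The lever is on its stop (22 N reaction at the expected position). I'll back off, rise, and check the lever, extractor and guard.

```bash
python3 -m pendant '[[0,0.012,0,0,0,0,0],[0,0.02,0,-0.02,0,0,0],[0,0.02,0,-0.06,0,0,0],[0,0.02,0,-0.1,0,0,0],[0,0.02,0,-0.12,0,0,0]]'; python3 -m pendant '[[0,-0.06,0,0,0,0,0],[0,-0.1,0,0,0,0,0],[0,-0.13,0,0,0,0,0],[0,-0.13,0,0,0,0,0]]'; python3 fix.py f4.png; python3 - <<'E'
from h import *
np.set_printoptions(precision=4,suppress=True)
O=np.array([.5258,-.2353,0]);X=np.array([.967,.255,0]);Y=np.array([-.255,.967,0])
obs={}
for n in("extractor","guard_edge"):
    L=[]
    for c in("scene","side","wrist"):
        I=env.get_image(c); r=env.tip_of(c,n)
        if r: L.append((I,r[0]["centre"])); print(n,c,r[0]["centre"],round(r[0]["conf"],2))
    if len(L)>1: w=tri(L); print(w,(w-O)@X,(w-O)@Y)
E
```

```text
time_s: 17.02
position: [0.5061, -0.1627, 0.2489]
tool_rot: [[-0.255, 0.967, 0.004], [0.967, 0.255, -0.003], [-0.004, 0.003, -1.0]]
ft_force: [0.2, 0.3, 0.1]
grip_width: 0.0003
gripper_force: 0.0
time_s: 17.52
position: [0.5387, -0.2898, 0.2458]
tool_rot: [[-0.253, 0.968, -0.0], [0.968, 0.253, -0.001], [-0.001, -0.0, -1.0]]
ft_force: [-0.3, 0.4, -0.2]
grip_width: 0.0002
gripper_force: 0.0
[ 0.5386 -0.2884  0.2461] [-0.2539  0.9672 -0.0003]
cradle 0.67 [316.7 153.9] [ 0.5359 -0.271   0.045 ]
contact 0.87 [311.6 193.7] [ 0.5412 -0.3114  0.045 ]
pin_tip 0.48 [315.9 125.1] [ 0.5281 -0.2446  0.045 ]
lever_pivot 0.75 [312.8  51.2] [ 0.5097 -0.1851  0.068 ]
lever_pivot 0.59 [313.8 111.1] [ 0.5227 -0.2317  0.068 ]
guard_hinge 0.7 [365.6 160. ] [ 0.5786 -0.261   0.0715]
lever_grip 0.82 [316.6  67.9] [ 0.5166 -0.2     0.11  ]
guard_edge 0.61 [474.4 184.7] [ 0.6344 -0.2464  0.16  ]
cell_plus 0.97 [320.  193.1] [ 0.5299 -0.25    0.26  ]
cell_minus 0.97 [312.  124.9] [ 0.5214 -0.2283  0.26  ]
cell_minus 0.3 [314.2 125.5] [ 0.5222 -0.2283  0.26  ]
extractor scene [368.8, 263.7] 0.72
extractor side [257.2, 223.6] 0.79
[ 0.7606 -0.0209  0.006 ] 0.28173984958282505 0.14741267398381014
guard_edge scene [270.1, 265.3] 0.66
guard_edge side [322.6, 146.9] 0.77
guard_edge wrist [471.9, 186.0] 0.69
[ 0.6368 -0.2466  0.1545] 0.10447267444181499 -0.039252381240165155
```

View pics/f4.png

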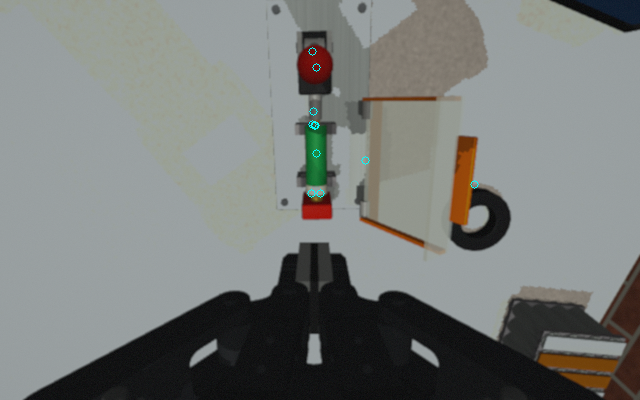

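The knob is now at (316,65), over the guide side of its pivot, and the cell is held between pin and contact. I move outside the guard next.

```bash
python3 - <<'E'
from h import *
I=env.get_image("wrist"); w=atz(I,(316,65),.127); print(w,(w-[.5258,-.2353,.127])@[-.255,.967,0])
E
python3 -m pendant '[[0,0.005,0.05,0,0,0,0],[0,0.01,0.1,0,0,0,0],[0,0.014,0.135,0,0,0,0],[0,0.014,0.141,0.02,0,0,0],[0,0.014,0.141,0.05,0,0,0]]'; python3 -m pendant '[[0,0,0,0.025,0,0,0],[0,0,0,0.045,0,0,0],[0,0,-0.008,0.045,0,0,0],[0,0,-0.016,0.045,0,0,0]]'
```

```text
[ 0.51569952 -0.19746245  0.127     ] 0.039164530707892546
time_s: 19.3
position: [0.6724, -0.2379, 0.196]
tool_rot: [[-0.256, 0.967, 0.002], [0.967, 0.256, -0.001], [-0.001, 0.001, -1.0]]
ft_force: [-0.3, -0.6, -0.7]
grip_width: 0.0003
gripper_force: 0.0
time_s: 19.8
position: [0.6558, -0.2428, 0.1524]
tool_rot: [[-0.255, 0.967, 0.001], [0.967, 0.255, -0.001], [-0.001, 0.001, -1.0]]
ft_force: [0.1, -0.3, 0.6]
grip_width: -0.0003
gripper_force: 0.0
```

```bash
python3 -m pendant '[[0,0,-0.013,-0.003,0,0,0],[0,0,-0.026,-0.006,0,0,0],[0,0,-0.039,-0.01,0,0,0],[0,0,-0.052,-0.013,0,0,0],[0,0,-0.064,-0.016,0,0,0]]'; python3 -m pendant '[[0,0,-0.01,0.001,0,0,0],[0,0,-0.02,0.002,0,0,0],[0,0,-0.03,0.005,0,0,0],[0,0,-0.04,0.01,0,0,0]]'
```

```text
time_s: 20.42
position: [0.5931, -0.2589, 0.1673]
tool_rot: [[-0.255, 0.967, -0.001], [0.967, 0.255, 0.0], [0.001, -0.001, -1.0]]
ft_force: [2.6, 0.4, -1.0]
grip_width: -0.0002
gripper_force: 0.6
time_s: 20.92
position: [0.5549, -0.2691, 0.157]
tool_rot: [[-0.255, 0.967, -0.0], [0.967, 0.255, -0.0], [-0.0, -0.0, -1.0]]
ft_force: [0.3, -1.0, 0.6]
grip_width: -0.0
gripper_force: 0.5
```

```bash
python3 -m pendant '[[0,0,-0.009,0.006,0,0,0],[0,0,-0.017,0.013,0,0,0],[0,0,-0.024,0.021,0,0,0],[0,0,-0.029,0.029,0,0,0],[0,0,-0.033,0.038,0,0,0]]'; python3 -m pendant '[[0,0,-0.003,0.008,0,0,0],[0,0,-0.005,0.015,0,0,0],[0,0,-0.006,0.02,0,0,0],[0,0,-0.006,0.024,0,0,0]]'
```

```text
time_s: 21.55
position: [0.5233, -0.2774, 0.1187]
tool_rot: [[-0.255, 0.967, -0.0], [0.967, 0.255, 0.0], [0.0, -0.0, -1.0]]
ft_force: [0.6, -1.7, 1.0]
grip_width: -0.0001
gripper_force: 0.5
time_s: 22.05
position: [0.5177, -0.2788, 0.095]
tool_rot: [[-0.255, 0.967, -0.0], [0.967, 0.255, 0.0], [0.0, -0.0, -1.0]]
ft_force: [-0.5, -0.3, 1.0]
grip_width: 0.0002
gripper_force: 0.4
```

Tips are at 0.078; plate top when closed is 0.073. Press the rest in small steps.

```bash
python3 -m pendant '[[0,0,0,0.002,0,0,0],[0,0,0,0.004,0,0,0],[0,0,0,0.005,0,0,0],[0,0,0,0.005,0,0,0]]'; python3 -m pendant '[[0,0,0,0.0005,0,0,0],[0,0,0,0.001,0,0,0],[0,0,0,0.001,0,0,0]]'
```

```text
time_s: 22.55
position: [0.5178, -0.2788, 0.0903]
tool_rot: [[-0.255, 0.967, 0.0], [0.967, 0.255, 0.0], [0.0, 0.0, -1.0]]
ft_force: [1.2, 0.2, 0.5]
grip_width: -0.0001
gripper_force: 0.0
time_s: 22.92
position: [0.5179, -0.2789, 0.09]
tool_rot: [[-0.255, 0.967, 0.001], [0.967, 0.255, -0.0], [-0.001, 0.0, -1.0]]
ft_force: [-1.0, 1.0, 6.0]
grip_width: 0.0001
gripper_force: 2.9
```

```bash
python3 -m pendant '[[0,0,0,0.001,0,0,0],[0,0,0,0.001,0,0,0],[0,0,0,0.001,0,0,0]]'; python3 -m pendant '[[0,0,0,-0.02,0,0,0],[0,0,0,-0.07,0,0,0],[0,0,0,-0.12,0,0,0],[0,-0.03,0,-0.16,0,0,0],[0,-0.05,0,-0.16,0,0,0]]'; python3 fix.py f5.png; python3 - <<'E'
from h import *
out=[]
for c,p in(("scene",(.53,-.25,.05)),("side",(.53,-.25,.08))):
    I=env.get_image(c); u,v=proj(I,p).astype(int); out.append(cv2.resize(I["image"][v-50:v+50,u-65:u+65],None,fx=3,fy=3,interpolation=cv2.INTER_CUBIC))
cv2.imwrite("pics/z.png",np.hstack(out))
E
```

```text
time_s: 23.3
position: [0.5179, -0.2789, 0.0899]
tool_rot: [[-0.255, 0.967, 0.001], [0.967, 0.255, -0.001], [-0.001, 0.001, -1.0]]
ft_force: [-3.5, 2.7, 12.3]
grip_width: -0.0002
gripper_force: 6.5
time_s: 23.92
position: [0.5314, -0.3286, 0.2521]
tool_rot: [[-0.255, 0.967, 0.005], [0.967, 0.255, -0.005], [-0.006, 0.004, -1.0]]
ft_force: [-0.2, 1.0, -0.4]
grip_width: 0.0
gripper_force: 0.0
[ 0.5311 -0.3302  0.2495] [-0.2538  0.9673 -0.0035]
cradle 0.6 [332.3 117.5] [ 0.5354 -0.2737  0.045 ]
contact 0.95 [332.5 157.1] [ 0.546  -0.3106  0.045 ]
lever_pivot 0.4 [385.7 116.4] [ 0.5797 -0.2594  0.068 ]
guard_hinge 0.81 [385.3 117.5] [ 0.5789 -0.2604  0.0715]
guard_hinge 0.5 [328.7  74.3] [ 0.5207 -0.2385  0.0715]
lever_grip 0.83 [338.2   8.1] [ 0.5143 -0.1967  0.11  ]
lever_grip 0.22 [328.6 157.1] [ 0.5362 -0.3011  0.11  ]
guard_edge 0.79 [268.4 120.3] [ 0.4886 -0.2801  0.16  ]
```

View pics/f5.png

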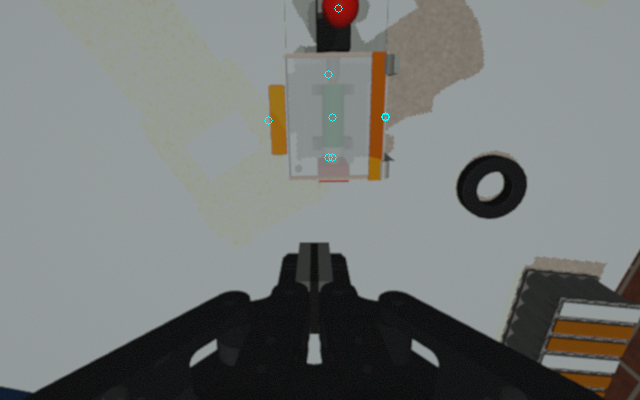

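View pics/z.png

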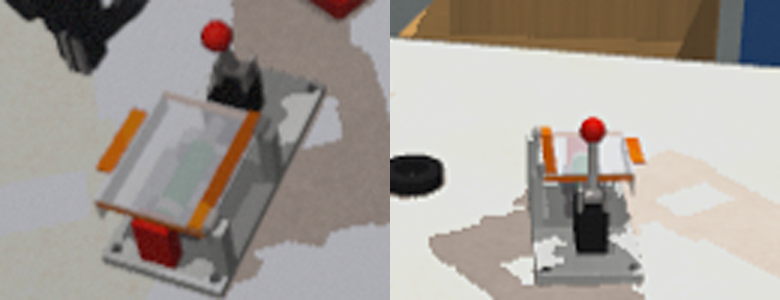

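The guard lies level over the cradle (lip at (278,120), hinge at (385,117)). It pressed home with the fingertips at 0.073 m under 12 N. The knob is past upright and the robot is clear, so I hand in.

```bash
python3 -c "
from rig import env
print(env.close_job())"
```

```text
the job is handed in; nothing more can be done
None
```

The green cell is in the cradle with its plus end to the red contact, the lever is on its stop, the guard is fully down, and the job was handed in at about 24 s of the 67 s; no verdict was returned.

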